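# Clip the blue tube bracket onto the bench rail

## Task

Fit the blue test-tube bracket to the middle of the raised steel rail: with its foot swung out on the side away from the robot, hook the lip at its back over the rail, then tilt it down until its heel snaps in behind the red spring clip and it hangs upright on its own. Leave the yellow bracket standing where it is.

Things in the scene. Friction and masses are not known exactly. Their poses are not given: they have to be found in the camera images.
- blue_bracket: Loose upright blue plastic test-tube bracket, 140 g, 60 mm wide (y), 177 tall. Origin under its floor; z up, x to its front with the two-hole tube shelf. In its frame (mm): floor x -54 to 24; back plate at x -12, to z 121; heel, an 8 mm steel bar along y, at x -50, z 9. White grip tab 16 (x) by 26 (y), centred on x -12, y 0, z 117 to 177: grip it above z 130.
- blue_lip (a point): Where the rail's centre line lies once the blue bracket's lip is seated on it: x -40, y 0, z 112 mm in the bracket's frame, same axes. The lip, behind the back plate, is a roof-shaped hook of two 4 mm plates at 45 degrees, open downward: ridge along y at x -40, inside z 120, top z 127; lower edges at z 100 to 103, 36 mm apart inside.
- rail_stand: Fixed stand: white base x -60 to 70, y +-115, 10 mm high; steel posts at y +-100 carry a 12 mm round steel rail along y, its centre line at x 0, z 140 mm. Origin on the bench under the rail's middle; z up, x to the side away from the robot, where the bracket hangs. Clipped in, the bracket is upright, its axes along the stand's, its origin at x 40, y 0, z 28.
- clip_nose (a point): Tip of the nose of the red spring clip, 60 mm wide, at x -2, y 0, z 35 mm in the stand's frame; a 25 degree ramp rises from it to x 21; a grey stop face is at x -16. The heel, swinging in to -x, pushes the clip up 6 mm (2 to 3 N; some 5 N at the heel); it drops behind the heel. Hung but not clipped, the bracket stays tilted about 13 degrees, foot out to +x.
- yellow_bracket: Wrong one, to be left alone: yellow bracket with a black tab and a closed tray instead of the tube shelf, otherwise as the blue one in shape, size and frame, loose on the bench. A dropper bottle (100 mm tall) and a white mortar (about 70 mm tall with its pestle) also stand on the bench, between the robot and the stand.
Things that resemble listed ones, but are neither listed nor needed, are in the scene too. What is meant by the blue_bracket is not turquoise, and is the smaller of those in its own colour.

How it is judged:
On the way:
1. the lip of the blue bracket is over the rail while the bracket is still tilted with its foot out (x of blue_lip in the frame of rail_stand between -0.012 and 0.012 m and y of blue_lip in the frame of rail_stand between -0.03 and 0.03 m and z of blue_lip in the frame of rail_stand between 0.128 and 0.152 m and x of blue_bracket in the frame of rail_stand between 0.048 and 0.2 m and angle between blue_bracket's own z axis and vertical above 0.12 rad), for 0.1 s.
At the end, for the whole second after the job is handed in: The blue bracket hangs at rest and released, its lip seated on the rail (within 10 mm) and within 20 mm of the rail's middle, upright within 4.5 degrees because its heel is behind the red clip, and in line with the rail within 8 degrees (x of blue_lip in the frame of rail_stand between -0.01 and 0.01 m and y of blue_lip in the frame of rail_stand between -0.02 and 0.02 m and z of blue_lip in the frame of rail_stand between 0.13 and 0.149 m and x of blue_bracket in the frame of rail_stand between 0.03 and 0.05 m and angle between blue_bracket's own z axis and vertical below 0.08 rad and angle between the y axis of blue_bracket and the y axis of rail_stand, either way round below 0.14 rad and linear speed of blue_bracket below 0.02 m/s and contact force between blue_bracket and the fingers below 0.1 N); the robot touches nothing.
It fails at once if the yellow bracket is moved by more than 30 mm or tipped (distance of yellow_bracket from where it was at the start of the episode above 0.03 m or angle between yellow_bracket's own z axis and vertical above 0.3 rad).
It also fails if it takes over 43 s, if anything falls off the work surface, if the arm or the gripper's body presses on something with over 40 N, if the wrist force passes 120 N, or if a joint passes its speed limit or range.

## Robot

A 6-joint arm with a two-finger parallel gripper is mounted at the origin on the work surface. World frame = base frame: x ahead of the robot, y to its left, z up, the work surface at z = 0. Lengths are in m, angles in rad, forces in N, time in s.
With the tool pointing down it reaches from about 0.35 to 0.85 m from the base axis. Payload 8.1 kg.
Tool frame: the origin (TCP) lies on the mounting face of the last link; the fingertips stand 173 mm ahead of it and the grasp point (between the pads) lies 155 mm ahead of it; z points along the fingers, y is the line along which they close (so a half turn about z gives the same grasp; the last joint's range is limited). The gripper opens to 85 mm and grips with 20 to 120 N. Pads are 22 mm wide; open, the fingers measure 114 mm over their backs; the gripper's body (76 mm by 85 mm) begins 54 mm behind the grasp point. The pads swing forward as they close: fully open they stand 13 mm farther back than shut.
Start: joints at [1.069, 0.13, 1.488, -0, 1.523, -0.085], TCP at [0.243, 0.549, 0.405] pointing down, gripper open.
Joint ranges: [-2.96, 2.96], [-0.89, 2.26], [0.02, 2.5], [-1.34, 4.48], [0, 2.73], [-2.66, 2.66]. Speed limits (rad/s): [2.39, 2.39, 2.79, 3.14, 3.14, 3.14].

## Interface

Orientations are given as [roll, pitch, yaw] about the fixed x, y, z axes, in that order (R = Rz(yaw) Ry(pitch) Rx(roll)).
In Python, from workcell import * gives the robot as it stands.
- The arm moves only by the tool step_arm, never from a script. Its argument "moves" is a list of rows, each a list of 2 entries, a list of its own where there are three numbers: the shift along the tool's x, y, z in m, then the turn, a rotation vector about the tool's x, y, z in rad. A call has 1 to 12 rows; each row shifts and turns the commanded pose from where the row before left it, along the tool's axes as they then stand; what a row does not reach is not made up. A row lasts 1/8 s, in which the tool goes at most 62.5 mm and 10.7 degrees, less where a joint would pass 70% of its speed; a pose out of reach is approached as far as the arm can. A call with a gripper value outside its range is refused whole. "fingers" is the opening in per cent of the stroke, from 0 (shut) to 100 (fully open), set as the call begins (left out, the last holds). The fingers move at their own pace and stop on an object; the grip force is fixed at half the most. Time passes only in rows, so rows that do not move let the fingers close. It gives the time, the measured TCP pose, the force, the opening and the grip force at its end, in the units of the state.
- observe(): the state, without advancing time (a new reading comes with each control period).
- snapshot(name): name is "scene" or "top"; returns a dict with "pixels" (400x640x3 uint8, red, green, blue), "range_z" (400x640 float32, m along the optical axis (not along the pixel's ray), 0 where there is no reading), "fx", "fy", "cx", "cy" (pixels), "R" (3x3) and "t" (3): a world point X has camera coordinates R X + t. Camera axes: x right, y down, z forward; pixel columns grow to the right and rows downward; lengths in m; the calibration is good to about 2 mm. A picture is of the moment at which its call begins.
- sign_off(): hands the job in; it is judged then, once.
The state is a dict: "clock": time; "joint_pos": joint angles; "qd": joint speeds; "joint_torque": joint torques, N m; "tcp_pos": TCP position; "ee_rot": TCP orientation; "contact_force": force on the tool from outside, world axes, zero at the start; "torque": the same for the moment, N m; "grip_width": finger opening in m; "finger_force": force on a finger pad.
Only numpy, scipy, OpenCV 4.12 (cv2) and the standard library are available. Lean on these libraries where they do the work, as an engineer would, in place of code of your own. Each camera call takes 0.05 s, during which the arm holds its last target. There are 200 camera calls.

## Working session

There is one attempt and no reset: what is moved stays moved. The work goes in short steps, Python scripts to look and compute and a tool call to move; the robot and the scene stay as the last step left them, time stands still between calls to the robot, and variables do not carry over. Pictures are saved under pics/ and viewed, at most 10 in all, crops included, and the job is handed in when it is done.

Besides the shell and the picture viewer there is one more tool, called after "Emit:" by a JSON object that holds its "name" and its "arguments". step_arm: Moves the arm, as the interface text tells. Its arguments: {"type":"object","properties":{"moves":{"type":"array"},"fingers":{"type":"number"}},"required":["moves"]}

```bash
ls; mkdir -p pics; python3 - <<'E'
from workcell import *
import cv2,numpy as np
for n in("scene","top"):
    s=snapshot(n); cv2.imwrite(f"pics/{n}0.png",s["pixels"][:,:,::-1]); np.savez(f"{n}0.npz",**s)
    print(n,s["fx"],s["cx"],s["cy"],np.round(s["R"],3).tolist(),np.round(s["t"],3))
print(observe())
E
```

```text
pics
scene 442.89697533530244 324.4016868630455 205.55814583824596 [[-0.594, 0.804, 0.014], [0.561, 0.426, -0.71], [-0.577, -0.414, -0.704]] [ 0.251 -0.198  1.331]
top 426.268175648066 313.51556509407584 195.1263782790081 [[0.007, -1.0, 0.027], [-0.997, -0.009, -0.073], [0.074, -0.026, -0.997]] [0.01  0.464 1.113]
{'clock': 0.1, 'joint_pos': array([ 1.06857439e+00,  1.31099290e-01,  1.48916172e+00,  7.99601848e-06,
        1.52298549e+00, -8.54144665e-02]), 'qd': array([-0.00091697, -0.00171061,  0.00013838,  0.00149361, -0.00319185,
       -0.00048691]), 'joint_torque': array([ 1.36351759e-03, -5.70955610e+01, -5.01940513e+01, -1.64196354e-04,
        8.14756961e-03,  8.42943132e-05]), 'tcp_pos': array([0.24279568, 0.54846223, 0.40374569]), 'ee_rot': array([-3.13994552e+00, -1.49047898e-04,  2.72478467e+00]), 'contact_force': array([ 0.06649418,  0.8065796 , -0.32059351]), 'torque': array([-0.00999642,  0.06526043,  0.03108202]), 'finger_force': 0.0, 'grip_width': 0.08516722658242944}
```

View pics/scene0.png

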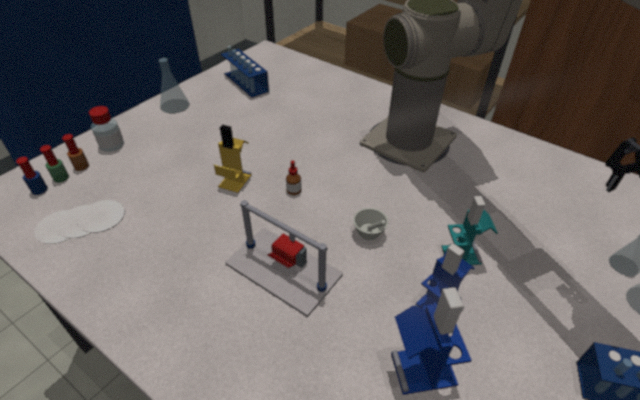

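View pics/top0.png

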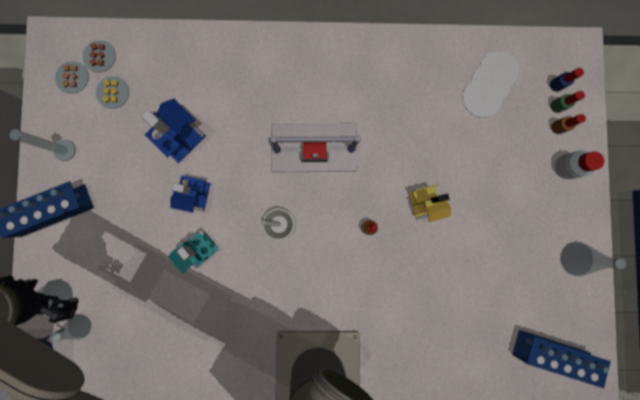

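The scene view shows the small blue bracket around (447,275), with the large blue one nearer at (432,345), turquoise at (475,230), the yellow at (232,160), and the rail from (245,207) to (323,250). In the top view, the small blue is at (190,193), rail at row ~138 from column 275 to 355, clip at (315,151), and the yellow at (432,203).

```bash
cat > h.py <<'E'
import numpy as np,cv2
def cloud(s):
    z=s["range_z"]; v,u=np.indices(z.shape)
    c=np.stack([(u-s["cx"])/s["fx"]*z,(v-s["cy"])/s["fy"]*z,z],-1)
    P=(c-s["t"])@s["R"]; P[z==0]=np.nan
    return P
def proj(s,X):
    c=np.asarray(X)@s["R"].T+s["t"]; return c[...,:2]/c[...,2:]*[s["fx"],s["fy"]]+[s["cx"],s["cy"]]
E
python3 - <<'E'
from h import *
S={n:dict(np.load(n+"0.npz")) for n in("scene","top")}
a=cv2.resize(S["scene"]["pixels"][200:320,390:510],(390,390),interpolation=cv2.INTER_CUBIC)
b=cv2.resize(S["top"]["pixels"][160:225,155:220],(390,390),interpolation=cv2.INTER_CUBIC)
cv2.imwrite("pics/crop1.png",np.hstack([a,b])[:,:,::-1])
C={n:cloud(S[n]) for n in S}
for n,(r0,r1,c0,c1) in dict(scene=(200,320,390,510),top=(160,225,155,220)).items():
    P=C[n][r0:r1,c0:c1].reshape(-1,3);rgb=S[n]["pixels"][r0:r1,c0:c1].reshape(-1,3).astype(int)
    hsv=cv2.cvtColor(S[n]["pixels"][r0:r1,c0:c1],cv2.COLOR_RGB2HSV).reshape(-1,3)
    blue=(hsv[:,0]>108)&(hsv[:,0]<130)&(hsv[:,1]>120)&(P[:,0]<.62)
    print(n,"blue",blue.sum(),np.nanmin(P[blue],0),np.nanmax(P[blue],0))
    g=(hsv[:,1]<70)&(P[:,2]>.135)&(P[:,2]<.2)
    for p,c in list(zip(P[g],rgb[g]))[::max(1,g.sum()//25)]:print(np.round(p,3),c)
# rail
for n in C:
    P=C[n]; m=(P[...,2]>.13)&(P[...,2]<.155)&(P[...,0]>.55)&(P[...,0]<.8)&(abs(P[...,1])<.2)
    Q=P[m]; print(n,"rail",len(Q),Q.min(0),Q.max(0),np.median(Q,0),"slope dx/dy",np.polyfit(Q[:,1],Q[:,0],1))
    hsv=cv2.cvtColor(S[n]["pixels"],cv2.COLOR_RGB2HSV)
    m=((hsv[...,0]<8)|(hsv[...,0]>172))&(hsv[...,1]>150)&(P[...,0]>.5)&(P[...,0]<.8)&(abs(P[...,1])<.1)
    Q=P[m&(P[...,2]>.015)];print("clip",Q.min(0),Q.max(0),Q.mean(0))
E
```

```text
scene blue 1015 [0.43152546 0.29208419 0.00141125] [0.61998807 0.35908242 0.16887756]
[0.319 0.298 0.168] [82 80 76]
[0.329 0.307 0.176] [122 116 113]
[0.334 0.311 0.176] [118 115 112]
[0.336 0.312 0.174] [83 78 79]
[0.331 0.307 0.16 ] [74 73 70]
[0.324 0.302 0.145] [71 70 69]
[0.321 0.301 0.137] [72 69 68]
[0.335 0.312 0.15 ] [79 75 72]
[0.325 0.323 0.141] [65 79 75]
[0.459 0.318 0.176] [128 133 128]
[0.462 0.327 0.177] [143 141 138]
[0.464 0.331 0.176] [170 164 159]
[0.475 0.324 0.175] [131 127 126]
[0.468 0.338 0.176] [142 137 132]
[0.476 0.324 0.169] [81 78 75]
[0.469 0.338 0.17 ] [83 82 78]
[0.476 0.326 0.161] [83 78 77]
[0.464 0.339 0.157] [61 65 71]
[0.476 0.329 0.155] [82 79 77]
[0.474 0.318 0.138] [84 82 79]
[0.473 0.339 0.15 ] [71 71 77]
[0.478 0.335 0.143] [81 81 78]
[0.618 0.313 0.16 ] [ 98  98 118]
[0.613 0.358 0.184] [77 74 71]
[0.613 0.358 0.175] [74 72 71]
[0.626 0.371 0.199] [83 80 78]
top blue 807 [ 0.41881084  0.2893924  -0.00098829] [0.55588045 0.37760756 0.12883691]
[0.475 0.335 0.178] [145 140 140]
[0.475 0.327 0.176] [140 135 135]
[0.472 0.328 0.179] [151 147 1
[... 712 characters left out ...]
329 0.174] [ 85  88 108]
[0.459 0.319 0.178] [124 122 127]
[0.46  0.314 0.163] [70 68 68]
[0.458 0.324 0.158] [ 81  84 104]
[0.458 0.314 0.162] [62 63 75]
scene rail 650 [ 0.58108852 -0.09262357  0.13027779] [0.60103227 0.1225113  0.15077128] [0.5928082  0.02467388 0.14444509] slope dx/dy [-0.01998713  0.59264393]
clip [ 0.55761578 -0.01322591  0.04049968] [0.61130923 0.04492599 0.07222443] [0.58686932 0.01747155 0.06129276]
top rail 476 [ 0.57848043 -0.09326891  0.13003039] [0.59972768 0.12107683 0.15242173] [0.58800476 0.0142195  0.14507863] slope dx/dy [-0.01660041  0.58845696]
clip [ 0.55469951 -0.01379396  0.04468191] [0.60144177 0.03991386 0.07482058] [0.57697296 0.01351162 0.06838108]
```

View pics/crop1.png

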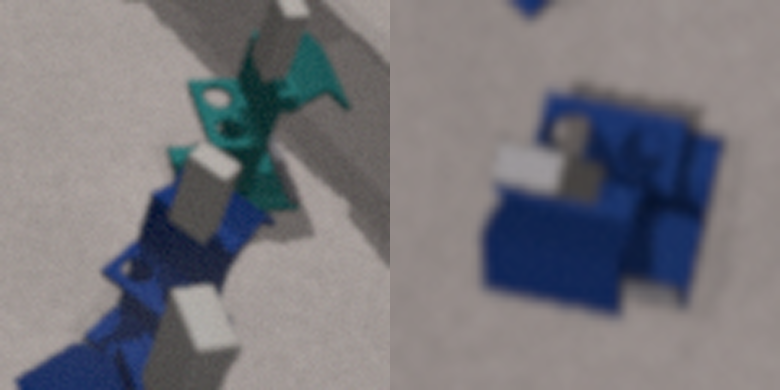

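The crop shows the blue bracket's white tab top at crop (528,167) in the top view, its roof lip toward the robot (bottom), shelf hole at (572,130) away from the robot; so its front already points roughly along +x with a small negative yaw.

```bash
python3 - <<'E'
from h import *
S={n:dict(np.load(n+"0.npz")) for n in("scene","top")}
for n in S:
    s=S[n];P=cloud(s);hsv=cv2.cvtColor(s["pixels"],cv2.COLOR_RGB2HSV)
    box=(P[...,0]>.40)&(P[...,0]<.53)&(P[...,1]>.27)&(P[...,1]<.38)
    t=box&(P[...,2]>.171)
    r=cv2.minAreaRect(P[t][:,:2].astype(np.float32)); print(n,"tabtop",t.sum(),np.round(r[0],4),np.round(r[1],4),r[2],P[t].mean(0))
    b=box&(hsv[...,0]>105)&(hsv[...,0]<130)&(hsv[...,1]>110)
    for lo,hi in((.09,.135),(.003,.09)):
        q=b&(P[...,2]>lo)&(P[...,2]<hi); r=cv2.minAreaRect(P[q][:,:2].astype(np.float32));print(lo,q.sum(),np.round(r[0],4),np.round(r[1],4),r[2])
    # ridge of roof: highest blue between, fit
    q=b&(P[...,2]>.119)&(P[...,2]<.135);Q=P[q]
    if len(Q)>10:
        print("ridge",len(Q),Q.mean(0),"slope dx/dy",np.polyfit(Q[:,1],Q[:,0],1),Q[:,1].min(),Q[:,1].max())
# roof plane normal in top view
    q=b&(P[...,2]>.098)&(P[...,2]<.127)&(P[...,0]<.445); Q=P[q]
    if len(Q)>20:
        A=np.c_[Q[:,:2],np.ones(len(Q))];co=np.linalg.lstsq(A,Q[:,2],rcond=None)[0];print("roofplane",len(Q),co,"yaw",np.arctan2(co[1],co[0]))
# stand base edges, posts in top
s=S["top"];P=cloud(s)
m=(P[...,2]>.1)&(P[...,2]<.16)&(abs(P[...,1]-.014)<.15)&(P[...,0]>.55)&(P[...,0]<.63)
r=cv2.minAreaRect(P[m][:,:2].astype(np.float32));print("rail",r)
hsv=cv2.cvtColor(s["pixels"],cv2.COLOR_RGB2HSV)
# red things: row/col rays on z
m=((hsv[...,0]<8)|(hsv[...,0]>172))&(hsv[...,1]>120);m[:,:290]=0;m[:,340:]=0;m[165:]=0;m[:120]=0
print("clip px",[ (np.where(m)[i].min(),np.where(m)[i].max()) for i in(0,1)], "y range",P[m][:,1].min(),P[m][:,1].max(),"x",P[m][:,0].min(),P[m][:,0].max())
E
```

```text
scene tabtop 123 [0.4678 0.3258] [0.0268 0.0176] 79.01927947998047 [0.47009434 0.32645241 0.17626796]
0.09 375 [0.4459 0.3305] [0.0564 0.0553] 80.96311950683594
0.003 515 [0.4847 0.3183] [0.0485 0.0384] 78.69561767578125
ridge 135 [0.45554733 0.33953035 0.12161475] slope dx/dy [-0.09215532  0.48683686] 0.2995249112790348 0.3599753989081062
roofplane 35 [ 0.80160114  0.08096505 -0.25920571] yaw 0.10066277733636532
top tabtop 86 [0.4667 0.3253] [0.0258 0.016 ] 79.16790008544922 [0.46642671 0.32447325 0.17645243]
0.09 404 [0.4446 0.3274] [0.0556 0.0484] 78.51467895507812
0.003 376 [0.4682 0.3238] [0.0586 0.0678] 79.3900375366211
ridge 169 [0.44286982 0.32533607 0.12230302] slope dx/dy [-0.08382937  0.47014254] 0.29668166346441976 0.35528289109968136
roofplane 233 [ 0.57628861 -0.07608857 -0.10650455] yaw -0.13127276609355082
rail ((0.5885697603225708, 0.014048479497432709), (0.016807908192276955, 0.21437980234622955), 1.5740857124328613)
clip px [(np.int64(142), np.int64(158)), (np.int64(303), np.int64(326))] y range nan nan x nan nan
```

Emit:
{"name": "step_arm", "arguments": {"moves": [[[-0.042,-0.016,0],[0,0,0]],[[-0.042,-0.016,0],[0,0,0]],[[-0.042,-0.016,0],[0,0,0]],[[-0.042,-0.016,0],[0,0,0]],[[-0.042,-0.016,0],[0,0,0]],[[-0.042,-0.016,0],[0,0,0]],[[-0.042,-0.016,0],[0,0,0]],[[0,0,0],[0,0,0.168]],[[0,0,0],[0,0,0.168]],[[0,0,0],[0,0,0.168]],[[0,0,0],[0,0,0.168]],[[0,0,0],[0,0,0.168]]], "fingers": 75}}

```text
clock: 1.6
tcp_pos: [0.4662, 0.3271, 0.4041]
ee_rot: [-3.141, 0.0, 1.879]
contact_force: [0.5, -0.4, 0.8]
grip_width: 0.0642
finger_force: 0.0
```

Emit:
{"name": "step_arm", "arguments": {"moves": [[[0,0,0],[0,0,0.168]],[[0,0,0],[0,0,0.168]],[[0,0,0],[0,0,0.168]],[[0,0,0],[0,0,0]]]}}

```text
clock: 2.1
tcp_pos: [0.4663, 0.3272, 0.4042]
ee_rot: [-3.141, 0.001, 1.382]
contact_force: [0.7, -1.2, -0.5]
grip_width: 0.064
finger_force: 0.0
```

Emit:
{"name": "step_arm", "arguments": {"moves": [[[-0.002,0,0.03],[0,0,0]],[[0,0,0.03],[0,0,0]],[[0,0,0.02],[0,0,0]],[[0,0,0.012],[0,0,0]],[[0,0,0],[0,0,0]]]}}

```text
clock: 2.72
tcp_pos: [0.4658, 0.3252, 0.312]
ee_rot: [-3.141, 0.001, 1.382]
contact_force: [-0.7, -0.2, -0.3]
grip_width: 0.0642
finger_force: 0.0
```

Emit:
{"name": "step_arm", "arguments": {"moves": [[[0,0,0],[0,0,0]],[[0,0,0],[0,0,0]],[[0,0,0],[0,0,0]],[[0,0,0],[0,0,0]],[[0,0,0],[0,0,0]],[[0,0,0],[0,0,0]]], "fingers": 0}}

```text
clock: 3.48
tcp_pos: [0.4664, 0.3254, 0.3137]
ee_rot: [3.14, -0.001, 1.381]
contact_force: [1.6, 0.1, 5.2]
grip_width: 0.015
finger_force: 59.4
```

Emit:
{"name": "step_arm", "arguments": {"moves": [[[0,0,-0.02],[0,0,0]],[[0,0,-0.045],[0,0,0]],[[0,0,-0.045],[0,0,0]],[[0,0,-0.045],[0,0,0]],[[0,0,-0.045],[0,0,0]],[[0,0,0],[0,0,0]]]}}

```text
clock: 4.22
tcp_pos: [0.466, 0.3253, 0.5187]
ee_rot: [3.135, -0.005, 1.381]
contact_force: [-0.3, 0.8, -2.2]
grip_width: 0.0153
finger_force: 58.8
```

```bash
cat >> h.py <<'E'
from scipy.spatial.transform import Rotation as Rn
O=np.array([.5885,.014,0]);PSI=.02
LT=np.array([0,-.028,.2017])
def goal(lx,lz,th,ly=0,psi=PSI):
    R=Rn.from_euler('z',psi)*Rn.from_euler('y',-th)*Rn.from_matrix(np.array([[0,1,0],[1,0,0],[0,0,-1.]]))
    lip=O+Rn.from_euler('z',psi).apply([lx,ly,lz])
    return lip-R.apply(LT),R
def delta(p,rpy,g):
    R=Rn.from_euler('xyz',rpy); P,Rg=g
    return "world pos",np.round(P,4),"shift(tool)",np.round(R.inv().apply(P-p),4),"turn",np.round((R.inv()*Rg).as_rotvec(),4)
def lipnow(p,rpy):
    R=Rn.from_euler('xyz',rpy); z=Rn.from_euler('z',-PSI)
    bz=-R.as_matrix()[:,2]
    return "lip(stand)",np.round(z.apply(p+R.apply(LT)-O),4),"orig",np.round(z.apply(p+R.apply([0,.012,.3137])-O),4),"tilt",np.arccos(bz[2])
E
python3 - <<'E'
from h import *; from workcell import *
o=observe();p,r=o["tcp_pos"],o["ee_rot"];print(p,r,o["grip_width"])
s=snapshot("top");P=cloud(s);hsv=cv2.cvtColor(s["pixels"],cv2.COLOR_RGB2HSV)
print(*delta(p,r,goal(.06,.20,.42)))
print(*delta(*[goal(.06,.20,.42)[0],goal(.06,.20,.42)[1].as_euler('xyz')],goal(0.06,.185,.42)))
E
```

```text
[0.4659613  0.32533612 0.51873623] [ 3.13536434 -0.00549032  1.38095341] 0.015259042479298912
world pos [0.5918 0.0141 0.3956] shift(tool) [-0.2826  0.1816  0.1227] turn [-0.4117  0.0393 -0.2077]
world pos [0.5918 0.0141 0.3806] shift(tool) [ 0.     -0.0061  0.0137] turn [0. 0. 0.]
```

Emit:
{"name": "step_arm", "arguments": {"moves": [[[-0.02,0.013,0],[0,0,0]],[[-0.038,0.024,0],[0,0,0]],[[-0.045,0.029,0],[0,0,0]],[[-0.045,0.029,0],[0,0,0]],[[-0.045,0.029,0],[0,0,0]],[[-0.045,0.029,0],[0,0,0]],[[-0.045,0.029,0],[0,0,-0.07]],[[0,0,0],[0,0,-0.07]],[[0,0,0],[0,0,-0.07]],[[0,0,0],[-0.14,0,0]],[[0,0,0],[-0.14,0,0]],[[0,0,0],[-0.14,0,0]]]}}

```text
clock: 5.78
tcp_pos: [0.5909, 0.013, 0.5104]
ee_rot: [2.721, -0.0, 1.591]
contact_force: [0.2, 1.2, -1.8]
grip_width: 0.0151
finger_force: 59.3
```

Emit:
{"name": "step_arm", "arguments": {"moves": [[[0,0,0],[0,0,0]],[[0,0,0],[0,0,0]]]}}

```text
clock: 6.02
tcp_pos: [0.5909, 0.013, 0.5116]
ee_rot: [2.727, -0.0, 1.591]
contact_force: [0.2, -0.3, -1.6]
grip_width: 0.0156
finger_force: 59.5
```

```bash
python3 - <<'E'
from h import *; from workcell import *
o=observe();p,r=o["tcp_pos"],o["ee_rot"];print(p,r,o["grip_width"],*lipnow(p,r))
print(*delta(p,r,goal(.06,.19,.42)))
for n in("scene","top"):
    s=snapshot(n); np.savez(n+"1.npz",**s)
a=np.load("scene1.npz")["pixels"][100:330,150:470];b=np.load("top1.npz")["pixels"][60:290,200:440]
cv2.imwrite("pics/p1.png",cv2.resize(np.hstack([a,b])[:,:,::-1],(800,329),interpolation=cv2.INTER_CUBIC))
E
```

```text
[0.59091137 0.01298187 0.51159517] [ 2.72667563e+00 -1.62233293e-04  1.59080824e+00] 0.01560236235492781 lip(stand) [ 0.0581 -0.001   0.3157] orig [ 0.1398 -0.001   0.2294] tilt 0.4149170484948654
world pos [0.5918 0.0141 0.3856] shift(tool) [ 0.001  -0.0499  0.1157] turn [-0.0051 -0.0002 -0.0001]
```

View pics/p1.png

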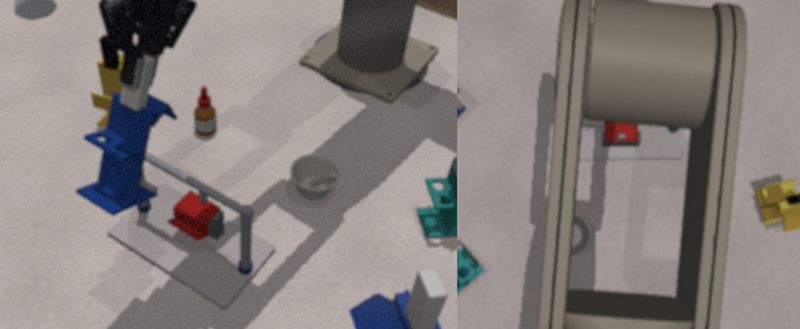

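The picture shows the blue bracket held by its tab in the gripper at left (125,150), foot out toward +x, above the rail (150–245, 155–205), with clip at (197,213). The yellow bracket is undisturbed behind it.

Emit:
{"name": "step_arm", "arguments": {"moves": [[[0.001,-0.01,0.023],[0,0,0]],[[0,-0.01,0.023],[0,0,0]],[[0,-0.01,0.023],[0,0,0]],[[0,-0.01,0.023],[0,0,0]],[[0,-0.01,0.023],[0,0,0]],[[0,0,0],[0,0,0]],[[0,0,0],[0,0,0]]]}}

```text
clock: 7.0
tcp_pos: [0.593, 0.014, 0.3884]
ee_rot: [2.721, 0.0, 1.591]
contact_force: [-0.3, 0.1, -0.8]
grip_width: 0.0153
finger_force: 59.4
```

```bash
cat > chk.py <<'E'
from h import *; from workcell import *
def inhand(name="scene"):
    o=observe();p,r=o["tcp_pos"],o["ee_rot"];s=snapshot(name);P=cloud(s);hsv=cv2.cvtColor(s["pixels"],cv2.COLOR_RGB2HSV)
    R=Rn.from_euler('xyz',r)
    T=R.inv().apply((P-p).reshape(-1,3)).reshape(P.shape)  # tool
    B=np.stack([T[...,1]-.012,T[...,0],.3137-T[...,2]],-1) # bracket frame (nominal)
    m=(hsv[...,0]>105)&(hsv[...,0]<130)&(hsv[...,1]>110)&(abs(B[...,0])<.09)&(abs(B[...,1])<.06)&(B[...,2]>-.03)&(B[...,2]<.14)
    return p,r,B[m],P[m],s
E
python3 - <<'E'
from chk import *
p,r,B,P,s=inhand();print(p,r,*lipnow(p,r));print(*delta(p,r,goal(.0,.183,.42)))
print(len(B),"y range",np.percentile(B[:,1],[1,99]))
f=B[(B[:,2]<.02)&(B[:,0]>-.005)&(B[:,0]<.02)];print("floor top z vs x",len(f),np.median(f[:,2]),np.polyfit(f[:,0],f[:,2],1))
f=B[(B[:,2]>.02)&(B[:,2]<.115)&(abs(B[:,0]+.012)<.012)];print("plate x vs z",len(f),np.median(f[:,0]),np.polyfit(f[:,2],f[:,0],1))
f=B[(B[:,2]>.117)];print("top",len(f),np.percentile(f[:,2],[50,90,97]),np.median(f[:,0]))
f=B[(B[:,2]>.1)&(B[:,0]<-.045)];print("roof rear",len(f))
h,x,z=np.histogram2d(B[:,0],B[:,2],bins=[np.arange(-.07,.06,.01),np.arange(-.01,.14,.01)]);print(h.T[::-1].astype(int))
E
```

```text
[0.59299311 0.0139721  0.38839671] [2.72113177e+00 9.44308829e-05 1.59082898e+00] lip(stand) [ 6.130e-02 -1.000e-04  1.928e-01] orig [ 1.435e-01 -1.000e-04  1.069e-01] tilt 0.4204608944627863
world pos [0.5318 0.0129 0.3786] shift(tool) [ 0.0001 -0.0598 -0.016 ] turn [0.0005 0.0001 0.0001]
1978 y range [-0.02642198  0.03031533]
floor top z vs x 251 0.005272744724937217 [-0.00136912  0.00523936]
plate x vs z 987 -0.009933626145122993 [-0.00154119 -0.00941211]
top 135 [0.12017051 0.12277307 0.12356787] -0.0297160886899448
roof rear 3
[[  0   0   0   0   0   0   0   0   0   0   0   0]
 [  0   0   1  43   4  20   4   0   0   0   0   0]
 [  0   0   5  30  18  55  43   0   0   0   0   0]
 [  0   0   0   0   0  75  55   0   0   0   0   0]
 [  0   0   0   0   0  59  65   0   0   0   0   0]
 [  0   0   0   0   0  61  64   0   0   0   0   0]
 [  0   0   0   0   0  36 135  61  66  93   0   0]
 [  0   0   0   0   0  20  13   0   0   2   0   0]
 [  0   0   0   0   0  27  24   0   0   0   0   0]
 [  0   0   0   0   0  27  32   0   0   0   0   0]
 [  0   0   0   0   0  61  58   0   0   0   0   0]
 [  0   0   0   0   0  62  57   0   0   0   0   0]
 [  0   0   0   0   0  59  54   0   0   0   0   0]
 [  0   0  25  24  14  34 118 104 104  66   0   0]
 [  0   0   0   0   0   0   0   0   0   0   0   0]]
```

Emit:
{"name": "step_arm", "arguments": {"moves": [[[0,-0.021,-0.006],[0,0,0]],[[0,-0.021,-0.006],[0,0,0]],[[0,-0.02,-0.004],[0,0,0]],[[0,0,0],[0,0,0]],[[0,-0.004,0.01],[0,0,0]],[[0,-0.004,0.01],[0,0,0]],[[0,0,0],[0,0,0]]]}}

```text
clock: 7.92
tcp_pos: [0.53, 0.0128, 0.353]
ee_rot: [2.725, -0.0, 1.591]
contact_force: [0.4, 0.4, -1.9]
grip_width: 0.0153
finger_force: 59.5
```

```bash
python3 - <<'E'
from chk import *
o=observe();p,r=o["tcp_pos"],o["ee_rot"];print(p,r,*lipnow(p,r),o["contact_force"]);print(*delta(p,r,goal(-.002,.144,.42)))
s=snapshot("scene");a=s["pixels"][140:290,170:350];cv2.imwrite("pics/p2.png",cv2.resize(a[:,:,::-1],(720,600),interpolation=cv2.INTER_CUBIC))
E
```

```text
[0.53000362 0.01280967 0.35304716] [ 2.72500038e+00 -3.22823479e-04  1.59085497e+00] lip(stand) [-0.0025  0.      0.1573] orig [0.0794 0.0001 0.071 ] tilt 0.41659238930735004 [ 0.43821608  0.42720199 -1.94146358]
world pos [0.5298 0.0128 0.3396] shift(tool) [ 0.     -0.0056  0.0122] turn [-0.0034 -0.0003 -0.0001]
```

View pics/p2.png

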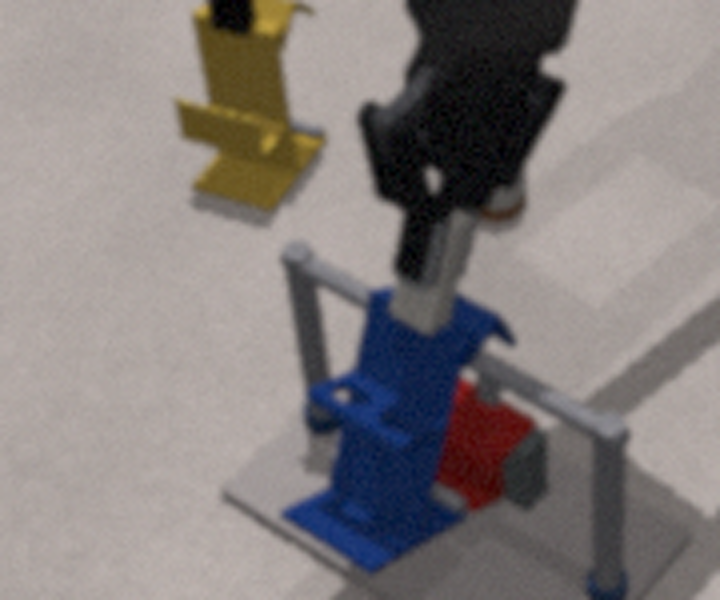

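The picture shows the lip (490,330) straddling the rail, bracket tilted, red clip (490,450) behind the foot. I lower it the last bit onto the rail.

Emit:
{"name": "step_arm", "arguments": {"moves": [[[0,-0.003,0.006],[0,0,0]],[[0,-0.002,0.005],[0,0,0]],[[0,-0.001,0.002],[0,0,0]],[[0,0,0],[0,0,0]]]}}

```text
clock: 8.48
tcp_pos: [0.5299, 0.0128, 0.3405]
ee_rot: [2.722, -0.0, 1.591]
contact_force: [0.3, -0.2, -1.2]
grip_width: 0.0153
finger_force: 59.5
```

```bash
python3 - <<'E'
from chk import *
o=observe();p,r=o["tcp_pos"],o["ee_rot"];print(p,r,*lipnow(p,r),o["contact_force"])
g=goal(0,.141,.42);e=lambda g:g[1].as_euler('xyz')
print(*delta(p,r,g))
# tilt-down steps with the lip held
for a,b in((.42,.28),(.28,.14),(.14,0),(0.,-.03)):
    print(a,b,*delta(goal(0,.141,a)[0],e(goal(0,.141,a)),goal(0,.141,b)))
E
```

```text
[0.52994607 0.01277196 0.3405151 ] [ 2.72204021e+00 -7.09758403e-05  1.59080831e+00] lip(stand) [-0.002  -0.      0.1449] orig [ 0.0802 -0.      0.0589] tilt 0.4195524486188708 [ 0.33062989 -0.20578591 -1.20759215]
world pos [0.5318 0.0129 0.3366] shift(tool) [0.0001 0.0001 0.0044] turn [-0.0004 -0.0001 -0.    ]
0.42 0.28 world pos [0.5597 0.0134 0.3426] shift(tool) [-0.      0.0279  0.0059] turn [0.14 0.   0.  ]
0.28 0.14 world pos [0.5881 0.014  0.3446] shift(tool) [-0.      0.0279  0.0059] turn [ 0.14 -0.    0.  ]
0.14 0 world pos [0.6165 0.0146 0.3427] shift(tool) [0.     0.0279 0.0059] turn [0.14 0.   0.  ]
0.0 -0.03 world pos [0.6225 0.0147 0.3418] shift(tool) [0.     0.006  0.0009] turn [ 0.03 -0.   -0.  ]
```

Emit:
{"name": "step_arm", "arguments": {"moves": [[[0,0,0.002],[0,0,0]],[[0,0,0.002],[0,0,0]],[[0,0,0.001],[0,0,0]],[[0,0,0],[0,0,0]]]}}

```text
clock: 8.98
tcp_pos: [0.5321, 0.0128, 0.3361]
ee_rot: [2.722, 0.0, 1.591]
contact_force: [-0.2, -0.3, -2.3]
grip_width: 0.0154
finger_force: 59.5
```

Emit:
{"name": "step_arm", "arguments": {"moves": [[[0,0.007,0.0012],[0.035,0,0]],[[0,0.007,0.0012],[0.035,0,0]],[[0,0.007,0.0012],[0.035,0,0]],[[0,0.007,0.0012],[0.035,0,0]],[[0,0,0],[0,0,0]]]}}

```text
clock: 9.6
tcp_pos: [0.5604, 0.0133, 0.342]
ee_rot: [2.861, 0.0, 1.591]
contact_force: [-0.0, -0.1, -0.1]
grip_width: 0.0155
finger_force: 59.5
```

```bash
python3 - <<'E'
from chk import *
p,r,B,P,s=inhand();o=observe();print(*lipnow(p,r),o["contact_force"],o["torque"])
f=B[(B[:,2]>.02)&(B[:,2]<.115)&(abs(B[:,0]+.012)<.015)];print("plate x vs z",len(f),np.median(f[:,0]),np.polyfit(f[:,2],f[:,0],1))
f=B[(B[:,2]<.02)&(B[:,0]>-.005)&(B[:,0]<.02)];print("floor",np.polyfit(f[:,0],f[:,2],1))
E
```

```text
lip(stand) [ 8.000e-04 -1.000e-04  1.404e-01] orig [ 0.0703 -0.0001  0.0439] tilt 0.2804602529148776 [2.54333251 0.63886488 0.4825743 ] [ 0.0124068  -0.2019165  -0.00446981]
plate x vs z 765 -0.009789288443355755 [-0.00342611 -0.00878353]
floor [0.0240397  0.00509663]
```

Emit:
{"name": "step_arm", "arguments": {"moves": [[[0,0.007,0.0012],[0.035,0,0]],[[0,0.007,0.0012],[0.035,0,0]],[[0,0.007,0.0012],[0.035,0,0]],[[0,0.007,0.0012],[0.035,0,0]],[[0,0,0],[0,0,0]]]}}

```text
clock: 10.28
tcp_pos: [0.5887, 0.0139, 0.3436]
ee_rot: [3.0, 0.0, 1.591]
contact_force: [3.3, 0.1, -2.1]
grip_width: 0.0157
finger_force: 59.4
```

Emit:
{"name": "step_arm", "arguments": {"moves": [[[0,0.007,0.0014],[0.035,0,0]],[[0,0.007,0.0014],[0.035,0,0]],[[0,0.007,0.0014],[0.035,0,0]],[[0,0.007,0.0014],[0.035,0,0]],[[0,0,0],[0,0,0]]]}}

```text
clock: 10.9
tcp_pos: [0.6171, 0.0145, 0.3416]
ee_rot: [3.138, 0.0, 1.591]
contact_force: [1.6, 0.2, 4.4]
grip_width: 0.0153
finger_force: 61.1
```

```bash
python3 - <<'E'
from chk import *
p,r,B,P,s=inhand();o=observe();print(p,r,*lipnow(p,r),o["contact_force"],o["torque"])
f=B[(B[:,2]>.02)&(B[:,2]<.115)&(abs(B[:,0]+.012)<.015)];print("plate x vs z",len(f),np.median(f[:,0]),np.polyfit(f[:,2],f[:,0],1))
f=B[(B[:,2]<.02)&(B[:,0]>-.005)&(B[:,0]<.02)];print("floor",np.polyfit(f[:,0],f[:,2],1))
E
```

```text
[0.61707617 0.01445083 0.34164814] [3.13838534e+00 1.43222624e-04 1.59090598e+00] lip(stand) [ 0.0012 -0.0002  0.1399] orig [ 0.0416 -0.0002  0.028 ] tilt 0.0032105080981480075 [ 2.07928362 -0.11461416  4.98338901] [ 0.02430897 -0.21370993  0.08722151]
plate x vs z 524 -0.00980181449529274 [-0.01436265 -0.00764155]
floor [-0.0101737   0.00510166]
```

Emit:
{"name": "step_arm", "arguments": {"moves": [[[0,0.002,0.0004],[0.01,0,0]],[[0,0.002,0.0003],[0.01,0,0]],[[0,0.001,0.0],[0.005,0,0]],[[0,0,0],[0,0,0]]]}}

```text
clock: 11.45
tcp_pos: [0.6219, 0.0146, 0.341]
ee_rot: [-3.12, 0.0, 1.591]
contact_force: [2.0, 0.2, 5.9]
grip_width: 0.015
finger_force: 61.2
```

```bash
python3 - <<'E'
from chk import *
p,r,B,P,s=inhand();o=observe();print(p,r,*lipnow(p,r),o["contact_force"],o["torque"])
f=B[(B[:,2]>.02)&(B[:,2]<.115)&(abs(B[:,0]+.012)<.015)];print("plate x vs z",len(f),np.median(f[:,0]),np.polyfit(f[:,2],f[:,0],1))
a=s["pixels"][140:290,170:350];cv2.imwrite("pics/p3.png",cv2.resize(a[:,:,::-1],(720,600),interpolation=cv2.INTER_CUBIC))
E
```

```text
[0.62192604 0.01459958 0.34095072] [-3.11989504e+00  1.11960921e-04  1.59094587e+00] lip(stand) [ 1.100e-03 -1.000e-04  1.399e-01] orig [ 0.0386 -0.0001  0.0271] tilt 0.021697899293471636 [2.42308246 1.25084468 5.63243974] [ 0.09700605 -0.55757427  0.15345932]
plate x vs z 501 -0.009480766254144759 [-0.02219101 -0.00675287]
```

View pics/p3.png

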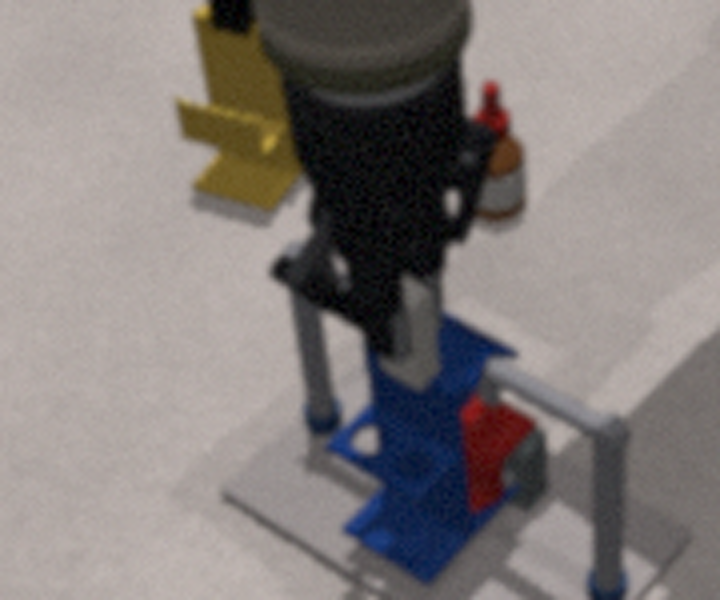

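The bracket is upright, lip over the rail (500,350), clip (495,455) over the heel area. I push slightly more, then ease off and release.

Emit:
{"name": "step_arm", "arguments": {"moves": [[[0,0.002,0.0],[0.01,0,0]],[[0,0.002,0.0],[0.01,0,0]],[[0,0,0],[0,0,0]]]}}

```text
clock: 11.88
tcp_pos: [0.6255, 0.0147, 0.3409]
ee_rot: [-3.099, -0.0, 1.591]
contact_force: [-7.8, 0.2, 8.4]
grip_width: 0.0156
finger_force: 67.9
```

Emit:
{"name": "step_arm", "arguments": {"moves": [[[0,-0.003,0.0],[-0.015,0,0]],[[0,-0.003,-0.0005],[-0.015,0,0]],[[0,-0.003,-0.0005],[-0.015,0,0]],[[0,0,0],[0,0,0]]]}}

```text
clock: 12.38
tcp_pos: [0.6168, 0.0145, 0.3417]
ee_rot: [3.138, 0.0, 1.591]
contact_force: [6.5, 0.5, 4.0]
grip_width: 0.0154
finger_force: 60.7
```

Emit:
{"name": "step_arm", "arguments": {"moves": [[[0,0,0],[0,0,0]],[[0,0,0],[0,0,0]],[[0,0,0],[0,0,0]],[[0,0,0],[0,0,0]],[[0,0,0],[0,0,0]]], "fingers": 70}}

```text
clock: 13.0
tcp_pos: [0.6166, 0.0145, 0.3406]
ee_rot: [-3.141, -0.0, 1.591]
contact_force: [-0.1, 0.3, 0.1]
grip_width: 0.0598
finger_force: 0.0
```

```bash
python3 - <<'E'
from chk import *
p,r,B,P,s=inhand();o=observe();print(p,r,*lipnow(p,r),o["contact_force"],o["torque"],o["grip_width"])
f=B[(B[:,2]>.02)&(B[:,2]<.115)&(abs(B[:,0]+.012)<.04)];print("plate x vs z",len(f),np.median(f[:,0]),np.polyfit(f[:,2],f[:,0],1))
a=s["pixels"][140:290,170:350];cv2.imwrite("pics/p4.png",cv2.resize(a[:,:,::-1],(720,600),interpolation=cv2.INTER_CUBIC))
E
```

```text
[0.61657762 0.01448256 0.3405831 ] [-3.14128870e+00 -2.20708429e-05  1.59081545e+00] lip(stand) [ 0.000e+00 -1.000e-04  1.389e-01] orig [ 0.04   -0.0001  0.0269] tilt 0.0003047510500630409 [0.15028931 0.42731323 0.07740756] [-4.61960359e-03  6.28071606e-02 -8.29071438e-05] 0.059450588721151866
plate x vs z 681 -0.008407968666518315 [-0.0177278  -0.00019306]
```

View pics/p4.png

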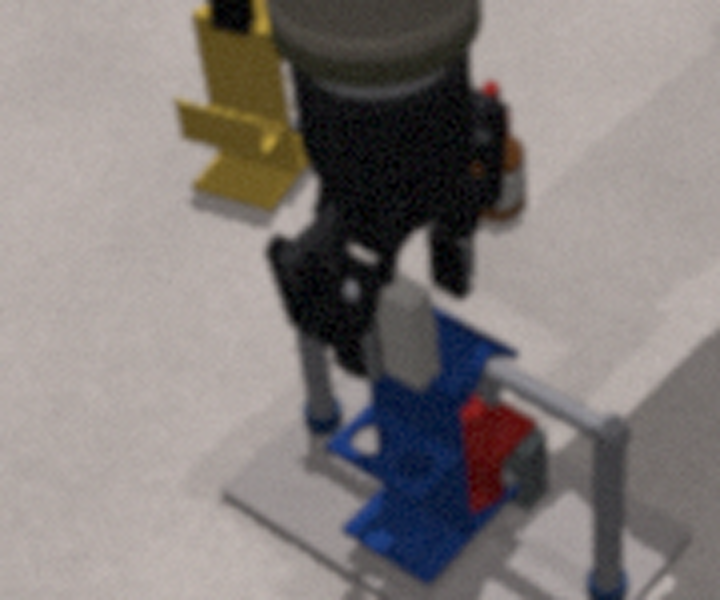

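Released, it stays upright: tab (408,335), foot (430,530), clip (495,450) over the heel, exactly as when held. I retract upward.

Emit:
{"name": "step_arm", "arguments": {"moves": [[[0,0,-0.02],[0,0,0]],[[0,0,-0.03],[0,0,0]],[[0,0,-0.04],[0,0,0]],[[0,0,-0.04],[0,0,0]],[[0,0,0],[0,0,0]],[[0,0,0],[0,0,0]],[[0,0,0],[0,0,0]],[[0,0,0],[0,0,0]]]}}

```text
clock: 14.05
tcp_pos: [0.6164, 0.0145, 0.4694]
ee_rot: [-3.139, -0.0, 1.591]
contact_force: [0.7, -0.0, -0.4]
grip_width: 0.0593
finger_force: 0.0
```

```bash
python3 - <<'E'
from h import *; from workcell import *
s=snapshot("scene");P=cloud(s);hsv=cv2.cvtColor(s["pixels"],cv2.COLOR_RGB2HSV)
B=Rn.from_euler('z',-PSI).apply((P-O).reshape(-1,3)).reshape(P.shape)-[.04,0,.028]
bx=(abs(B[...,0])<.08)&(abs(B[...,1])<.06)&(B[...,2]>-.02)
b=bx&(hsv[...,0]>105)&(hsv[...,0]<130)&(hsv[...,1]>110)
f=B[b&(B[...,2]>.02)&(B[...,2]<.115)&(abs(B[...,0]+.012)<.012)];print("plate",len(f),np.median(f[:,0]),np.polyfit(f[:,2],f[:,0],1),"yaw",np.polyfit(f[:,1],f[:,0],1))
f=B[b&(B[...,2]<.02)&(B[...,0]>-.005)&(B[...,0]<.02)];print("floor",np.polyfit(f[:,0],f[:,2],1),"y",np.percentile(B[b][:,1],[1,99]))
t=bx&(B[...,2]>.171)&(B[...,2]<.19);print("tabtop",t.sum(),B[t].mean(0))
print(observe()["clock"],observe()["contact_force"])
E
```

```text
plate 476 -0.009235420045049307 [ 0.00836865 -0.00913878] yaw [-0.0233729  -0.00837382]
floor [-0.02254857  0.00436302] y [-0.02663196  0.03639467]
tabtop 107 [-0.0080601   0.00235169  0.17553382]
14.1 [-0.06914398 -1.08250728 -0.15719747]
```

```bash
python3 -c "
from workcell import *
print(sign_off())"
```

```text
the job is handed in; nothing more can be done
None
```

The blue bracket hangs upright and released on the rail, about 1 degree off vertical and within 5 mm of the middle; hanging upright on its own shows the clip holds the heel. The yellow bracket was not touched. I handed the job in at 14 s, and sign-off gave no verdict.

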